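Hold the sprung box lid level with the height gauge

ROBOT

A 7-joint arm with a two-finger parallel gripper is mounted at the origin on the work surface. World frame = base frame: x ahead of the robot, y to its left, z up, the work surface at z = 0. Lengths are in mm, angles in rad, forces in N, time in s.
With the tool pointing down it reaches from about 400 to 875 mm from the base axis. Payload 4.4 kg.
Tool frame: the origin (TCP) lies on the centre line of the jaws, within the pads' length; the fingertips stand 8 mm ahead of it and the grasp point (between the pads) lies 11 mm behind it; x points along the fingers, z is the direction in which the jaws open and shut, and the axes are right-handed (so a half turn about x gives the same grasp; the last joint's range is limited). The gripper opens to 85 mm and grips with 20 to 120 N. Pads are 22 mm wide; open, the fingers measure 114 mm over their backs; the gripper's body (76 mm by 85 mm) begins 54 mm behind the grasp point. The pads swing forward as they close: fully open they stand 13 mm farther back than shut.
Start: joints at [1.102, 0.628, 0.038, 1.517, -0.027, 0.996, -0.02], TCP at [254.825, -597.981, 239.313] pointing down, gripper open.
Joint ranges: [-3.06, 3.06], [-0.37, 2.12], [-1.25, 1.32], [0.18, 2.47], [-1.1, 4.24], [0.23, 1.98], [-2.94, 2.94]. Speed limits (rad/s): [2.57, 2.57, 3.14, 3.14, 3.14, 3.14, 3.14].

INTERFACE

Orientations are given as [roll, pitch, yaw] about the fixed x, y, z axes, in that order (R = Rz(yaw) Ry(pitch) Rx(roll)).
In Python, from cell import ctrl, get_image, camera_params gives the robot as it stands. The module is installed in compiled form; this text tells all that it offers.
- The arm moves only by the shell command python3 -m handwheel 'ROWS'. ROWS is text: rows parted by semicolons, each of 7 numbers parted by spaces: the opening, from -1 (shut) to 1 (fully open), then the shift along the tool's x, y, z in mm, then the turn, a rotation vector about the tool's x, y, z in rad. In form: grip x y z wx wy wz; .... A call has 1 to 10 rows; each row shifts and turns the pose as measured when the row begins, along the tool's axes as they then stand; what a row does not reach is not made up. A row lasts 1/10 s, in which the tool goes at most 50 mm and 8.59 degrees, less where a joint would pass 70% of its speed; a pose out of reach is approached as far as the arm can. A call with a gripper value outside its range is refused whole. The fingers move at their own pace and stop on an object; the grip force is fixed at half the most. Time passes only in rows, so rows that do not move let the fingers close. It gives the time, the measured TCP pose, the force and the opening at its end, in the units of the state.
- ctrl.read_state(): the state, without advancing time (a new reading comes with each control period).
- get_image(name): name is "scene" or "top" or "wrist"; returns the picture (384x512x3 uint8, blue, green, red); there is no depth.
- camera_params(name): a dict with "fx", "fy", "cx", "cy" (pixels), "eye" and "orientation" of the camera in the world. Camera axes: x right, y up, looking along -z (the intrinsics and any distortion apply to the point x, -y, -z); pixel columns grow to the right and rows downward; lengths in mm; the calibration is good to about 2 mm. A picture is of the moment at which its call begins: read the wrist's pose just before it. camera_params takes no time and is no camera call; for the wrist camera it gives the pose at the moment of the call.
- ctrl.finish_job(): hands the job in, once; it reports no verdict.
The state is a dict: "clock": time; "qpos": joint angles; "qd": joint speeds; "tau": joint torques, N m; "eef_pos": TCP position; "tool_rot": TCP orientation; "force": force on the tool from outside, world axes, zero at the start; "torque": the same for the moment, N m; "width": finger opening in mm.
Only numpy, scipy, OpenCV 4.12 (cv2) and the standard library are available. Lean on these libraries where they do the work, as an engineer would, in place of code of your own. Each camera call takes 0.05 s, during which the arm holds its last target.

TASK

I want to screw a stay onto this plywood driver box and need a third hand. Slide the wooden height gauge along its rail right up against the stop beside the box, leaving its pointer clamped where it is on the post; then lift the box's sprung lid until the lid's front edge is level with the pointer, and keep holding it there: finish with the lid still steady in your grip, because the spring shuts it as soon as it is let go. Leave the loose things lying about where they are.

Things in the scene. Friction and masses are not known exactly. Their poses are not given: they have to be found in the camera images.
- jig: fixed wooden board, 250 (x) x 500 (y) x 12 thick, with the box and the gauge's rail. Origin: at bench height under the box's centre; x runs from the box's front (handle side) to its hinge side, y from the box along the rail to its open end, z up. Board: x -125 to 125, y -140 to 360. The plywood box is 180 x 200, rim at z 87. Turned up to 0.25 rad
- lid: plywood lid of the box, 185 (x) x 210 (y) x 12 thick, round black grille on top. Origin: on the hinge axis at mid-thickness, middle of the box's far top edge (jig x 90, y 0, z 93). Axes equal the jig's when shut; it opens about its +y axis by up to 1.3 rad, front edge rising. A spring shuts it: about 3.5 N at the handle when shut, 6 N at 0.65 rad
- handle_mid (a point): middle of the lid handle's grip, on its axis (lid frame x -230, y 0, z 0), height 93 when shut. The handle is a steel loop of round bar, 10 diameter, on the lid's front edge; its straight grip is 100 long along y, 230 from the hinge axis, with 40 clear between bar and lid edge
- lid_edge (a point): corner of the lid's front edge on the gauge's side, at mid-thickness (lid frame x -185, y 105, z 0); height 93 when shut. This is what must come level with the pointer
- carriage (a joint): travel in m of the height gauge along its rail: 0 at the open end, 0.15 against the dark steel stop block beside the box; starts between 0 and 0.07 and moves along the jig's -y. About 2 N of friction; it stays where it is left. The gauge is a wooden sled, 60 (x) x 70 (y), top 44 above the bench, with an upright square post 22 x 22 in its middle
- post_top (a point): centre of the post's top end, 269 above the bench; the topmost 40 or more of the post are free above the pointer's collar. At jig x -70, y 315 minus the travel
- pointer (a joint): height setting in m of the pointer on the post: 0 lowest, 0.05 highest. Clamped: it takes about 40 N to shift it and it must not be shifted. The pointer's height above the bench is 0.156 + this value, somewhere from 0.157 to 0.204: the lid must be opened 0.35 to 0.65 rad to match
- pointer_tip (a point): middle of the pointer's edge nearest the box, at mid-thickness. The pointer is a flat steel T, 4 thick, 60 wide along x, on a dark collar (34 x 34 x 16 high) round the post; the tip is 50 from the post's axis, towards the box. With the gauge at the stop it is 10 beside the lid's side edge. Axes parallel to the jig's
- nut: big hexagonal copper-coloured nut, 38 across flats, 28 high, loose on the board behind the rail. A bystander: leave it where it is. Origin at its underside
- stay: loose flat steel folding lid stay, about 110 long and 5 thick, on the board behind the rail. A bystander: leave it where it is. Origin at its underside
- screwdriver: loose screwdriver with a black handle, lying on the bench on the robot's side of the board. A bystander: leave it where it is. Origin at its underside
- pliers: loose steel locking pliers, about 160 long, 14 high, on the bench to the left. A bystander: leave it where it is. Origin at its underside
- tape: loose white roll of tape, 90 across, 22 high, on the bench to the left. A bystander: leave it where it is. Origin at its underside
- fan: loose square black fan, 70 x 70 x 25, on the bench to the right. A bystander: leave it where it is. Origin at its underside

How it is judged (in metres and radians):
On the way, in this order (a step that is already met when the one before it is completed fails the run):
1. the gauge stands against the stop, the lid still shut (value of joint carriage above 0.145 m and z of handle_mid in the frame of jig below 0.105 m), for 0.2 s.
2. the lid is held up with its front edge level with the pointer (value of joint carriage above 0.145 m and z of lid_edge in the frame of pointer_tip between -0.007 and 0.007 m and contact force between the fingers and lid above 2 N), for 0.3 s.
At the end, for the whole second after the job is handed in: The gauge is within 5 mm of its stop; the gripper's fingers hold the lid (over 2 N of contact), which is at rest with its front edge within 7 mm of the pointer's height, all through the last second (all of step 2 and angular speed of lid below 0.1 rad/s); the arm keeps its last pose, push and grip.
It fails at once if the pointer is shifted on its post (velocity of joint pointer above 0.03 m/s or velocity of joint pointer below -0.03 m/s).
It fails at once if a loose bystander is moved by more than 3 cm (distance of any of nut, stay, screwdriver, pliers, tape, fan from where it was at the start of the episode above 0.03 m).
It also fails if it takes over 48 s, if anything falls off the work surface, if the arm or the gripper's body presses on something with over 40 N, if the wrist force passes 120 N, or if a joint passes its speed limit or range.

## Working session

There is one attempt and no reset: what is moved stays moved. The work goes in short steps, Python scripts to look and compute and a shell command to move; the robot and the scene stay as the last step left them, time stands still between calls to the robot, and variables do not carry over. Pictures are saved under pics/ and viewed, and the job is handed in when it is done.

```bash
ls; mkdir -p pics
python3 - <<'E'
from cell import ctrl,get_image,camera_params
import cv2
s=ctrl.read_state();print(s)
for n in("scene","top","wrist"):
    print(n,camera_params(n)); cv2.imwrite(f"pics/{n}0.png",get_image(n))
E
```

```text
pics
{'clock': 0.0, 'qpos': array([ 1.10219781,  0.6293317 ,  0.03844654,  1.518405  , -0.02701904,
        0.99634025, -0.02000916]), 'qd': array([ 4.10073559e-04,  1.30366633e-04, -5.52650515e-04, -7.10825454e-05,
       -1.07438846e-03,  4.88198719e-04,  7.20311305e-04]), 'tau': array([ 9.73326351e-04, -5.63389850e+01,  1.22686554e+00, -1.93441683e+01,
        1.11766104e-02,  1.07945694e-02,  5.45284649e-05]), 'eef_pos': array([ 254.57242143, -597.37491143,  238.38670401]), 'tool_rot': array([-3.13494222,  1.56883002,  1.98022122]), 'force': array([ 0.63887331, -0.61893103,  0.70554703]), 'torque': array([ 0.00738677, -0.00060642,  0.00521297]), 'width': 85.46993695217986}
scene {'fx': 422.10604923376997, 'fy': 422.10604923376997, 'cx': 255.71054330235924, 'cy': 194.12731652204903, 'eye': array([1085.9972938 ,  478.35850297, 1310.88675185]), 'orientation': array([0.56861019, 0.00298202, 2.28508666])}
top {'fx': 357.11803163432154, 'fy': 357.11803163432154, 'cx': 248.77684942033056, 'cy': 195.2915501953674, 'eye': array([ 423.89235233,   29.60749048, 1241.70605728]), 'orientation': array([ 0.09434419, -0.02046778, -1.55016348])}
wrist {'fx': 306.7765613395643, 'fy': 306.7765613395643, 'cx': 257.6316204857553, 'cy': 192.51010576319476, 'eye': array([ 320.99518864, -569.07248206,  373.52375886]), 'orientation': array([-0.2864601 ,  0.00217471, -1.1678582 ])}
```

View pics/scene0.png

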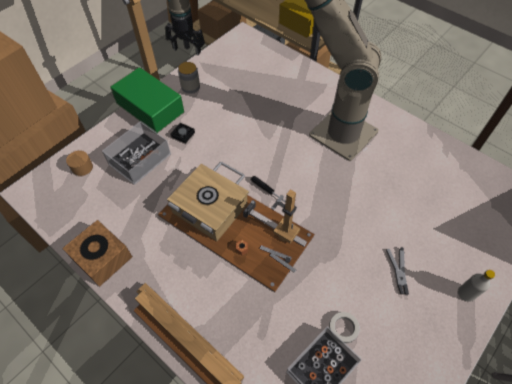

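View pics/top0.png

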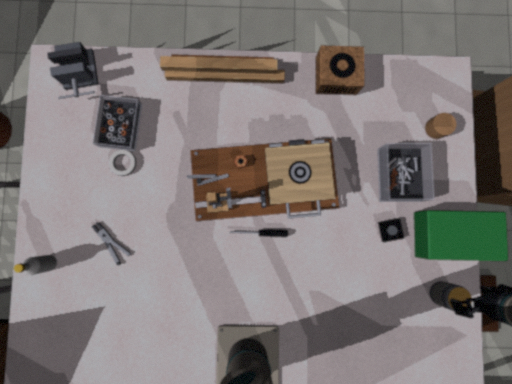

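Run:
```python
import cv2
a=cv2.imread('pics/top0.png')[120:320,180:400]; cv2.imwrite('pics/top0c.png',cv2.resize(a,None,fx=3.6,fy=3,interpolation=3) if 0 else cv2.resize(a,None,fx=3,fy=3,interpolation=2))
a=cv2.imread('pics/scene0.png')[150:350,100:360]; cv2.imwrite('pics/scene0c.png',cv2.resize(a,None,fx=3,fy=3,interpolation=2))
```

```text
(no output)
```

View pics/top0c.png

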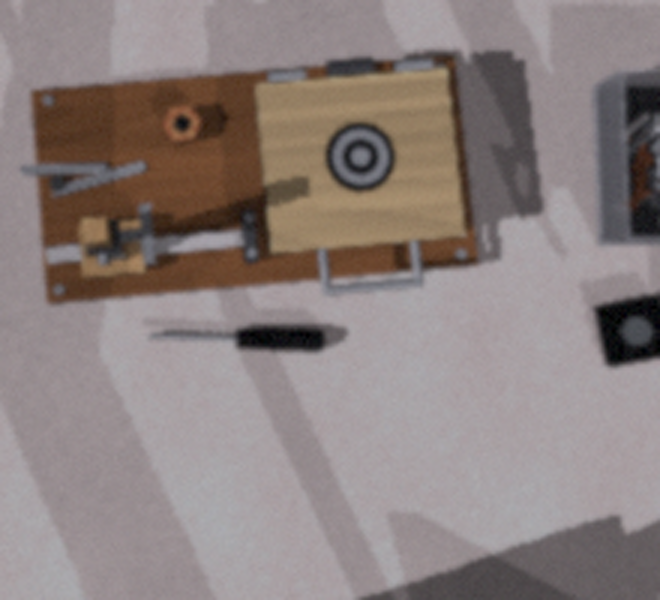

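View pics/scene0c.png

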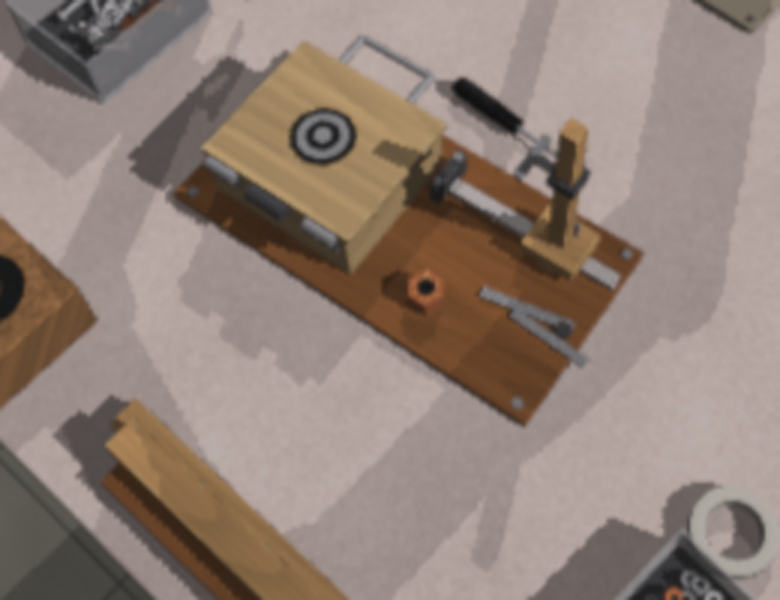

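```bash
cat > h.py <<'E'
import numpy as np, cv2
from scipy.spatial.transform import Rotation as R
from scipy.optimize import least_squares
from cell import ctrl,get_image,camera_params
def proj(cp,P):
    P=np.atleast_2d(P); q=(P-cp['eye'])@R.from_euler('xyz',cp['orientation']).as_matrix()
    return np.c_[cp['cx']+cp['fx']*q[:,0]/-q[:,2], cp['cy']+cp['fy']*-q[:,1]/-q[:,2]]
def J2W(j,P):
    c,s=np.cos(j[2]),np.sin(j[2]); P=np.atleast_2d(P)
    return np.c_[j[0]+c*P[:,0]-s*P[:,1], j[1]+s*P[:,0]+c*P[:,1],P[:,2]]
E
cat > fit.py <<'E'
from h import *
T=camera_params('top');S=camera_params('scene')
pt=np.array([[34,92],[50,301],[478,262],[256,84],[449,70],[270,253],[467,235]])/3+[180,120]
jt=np.array([[125,360,12],[-125,360,12],[-125,-140,12],[90,105,99],[90,-105,99],[-95,105,99],[-95,-105,99]],float)
ps=np.array([[643,253],[525,424],[305,42],[445,128],[204,148],[350,237]])/3+[100,150]
js=np.array([[-125,360,12],[125,360,12],[-95,-105,99],[-95,105,99],[90,-105,99],[90,105,99]],float)
f=lambda j:np.r_[(proj(T,J2W(j,jt))-pt).ravel(),(proj(S,J2W(j,js))-ps).ravel()]
r=least_squares(f,[600,-50,0],x_scale=[1,1,.01],loss='soft_l1');j=r.x
print(j);print(f(j).reshape(-1,2).round(1))
# post top in scene
pp=np.array([573,123])/3+[100,150]
g=lambda v:(proj(S,J2W(j,[-70,315-v[0],269]))-pp).ravel()
for c in (0,30,70):print(c,(proj(S,J2W(j,[-70,315-c,269]))-[100,150])*3,(proj(T,J2W(j,[-70,315-c,269]))-[180,120])*3)
r=least_squares(g,[30]);print(r.x,r.fun)
E
python3 fit.py
```

```text
[ 6.11784873e+02 -1.55067470e+02  1.07318059e-01]
[[-1.6 -1.4]
 [-1.7  0.4]
 [-0.1  1. ]
 [-0.4 -0.5]
 [-0.9 -1. ]
 [ 0.2 -0.4]
 [-0.8  0.1]
 [ 0.2 -1.3]
 [-0.4 -0.8]
 [-0.8 -1.9]
 [ 0.4 -2.7]
 [-1.4 -1.3]
 [-1.   0.3]]
0 [[605.11128208 144.94231451]] [[ 53.28849869 231.0858849 ]]
30 [[578.86118852 130.13343563]] [[ 86.26332768 228.3027843 ]]
70 [[544.46716655 110.7301941 ]] [[130.14003354 224.59955701]]
[38.65352143] [-0.54589952  0.96765677]
```

View pics/wrist0.png

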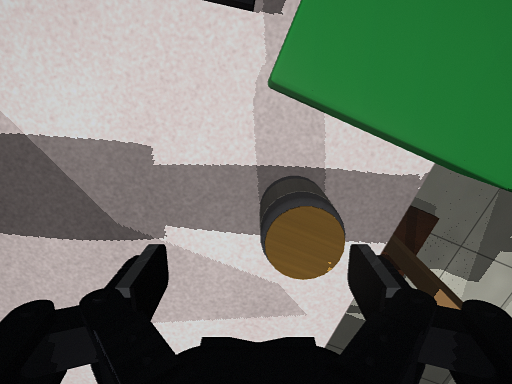

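Run:
```python
from h import *
s=ctrl.read_state();M=R.from_euler('xyz',s['tool_rot']).as_matrix();print(M.round(3))
c=camera_params('wrist');print(M.T@(c['eye']-s['eef_pos']));print((M.T@R.from_euler('xyz',c['orientation']).as_matrix()).round(2))
a=cv2.imread('pics/scene0.png')[185:245,255:320]; cv2.imwrite('pics/s1.png',cv2.resize(a,None,fx=9,fy=9,interpolation=2))
a=cv2.imread('pics/top0.png')[180:225,185:275]; cv2.imwrite('pics/t1.png',cv2.resize(a,None,fx=8,fy=8,interpolation=2))
```

```text
[[-0.001  0.92   0.392]
 [ 0.001  0.392 -0.92 ]
 [-1.    -0.    -0.001]]
[-135.03127625   72.1948168    -0.33182634]
[[ 0.    0.28 -0.96]
 [ 0.    0.96  0.28]
 [ 1.   -0.    0.  ]]
```

View pics/s1.png

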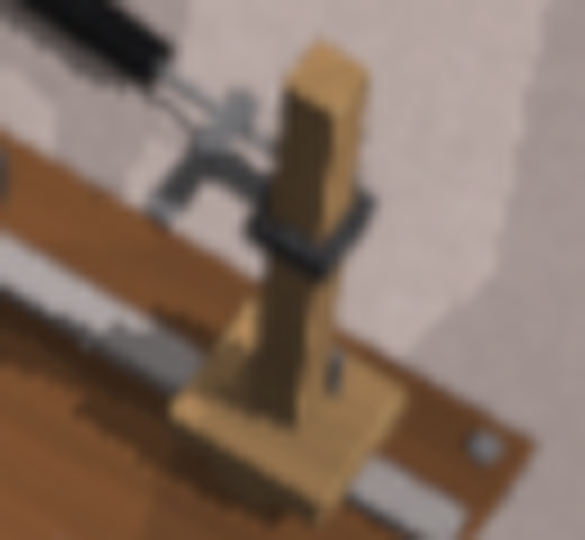

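View pics/t1.png

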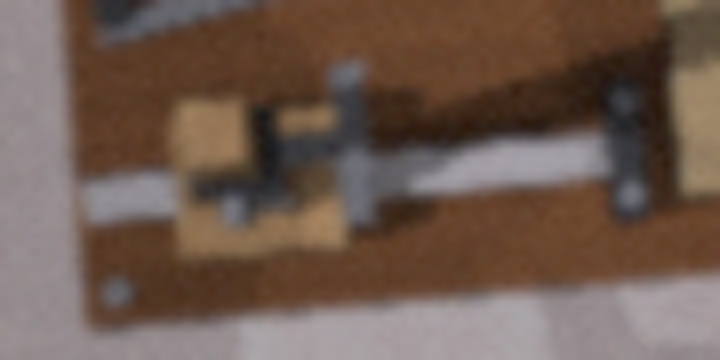

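```bash
python3 -m handwheel '-1 -10 0 0 -0.14 0 0;-1 -12 0 0 -0.14 0 0;-1 -12 0 0 -0.14 0 0;-1 -12 0 0 -0.14 0 0;-1 -12 0 0 -0.14 0 0;-1 -12 0 0 -0.14 0 0;-1 -12 0 0 -0.14 0 0;-1 -12 0 0 -0.14 0 0;-1 -12 0 0 -0.14 0 0;-1 0 0 0 0 0 0'
cat > st.py <<'E'
from h import *
import sys
j=eval(open('jig.txt').read())
s=ctrl.read_state();M=R.from_euler('xyz',s['tool_rot']).as_matrix();p=s['eef_pos']
c,sn=np.cos(j[2]),np.sin(j[2]); Rz=np.array([[c,-sn,0],[sn,c,0],[0,0,1]])
print('t',s['clock'],'tcp',p.round(1),'jig',(Rz.T@(p-[j[0],j[1],0])).round(1),'F',(Rz.T@s['force']).round(1),'w',round(s['width'],1)); 
A=Rz.T@M;print('tool axes in jig',A.round(3).tolist(),'q',s['qpos'].round(2))
if len(sys.argv)>1:
    t=np.array(eval(sys.argv[1]),float);W=J2W(j,t)[0]
    D=np.array([[0,0,1],[0,1,0],[-1,0,0]],float)
    print('shift tool',(M.T@(W-p)).round(1),'rotvec tool to down',R.from_matrix(A.T@D).as_rotvec().round(3))
E
echo "[611.8,-155.1,0.107]">jig.txt; python3 st.py "[-70,335,340]"
```

```text
clock: 1.15
eef_pos: [253.5, -595.4, 343.6]
tool_rot: [1.947, 1.559, 2.09]
force: [0.1, -0.2, 0.4]
width: 0.0
t 1.15 tcp [ 253.5 -595.4  343.6] jig [-403.3 -399.5  343.6] F [ 0.  -0.2  0.4] w 0.0
tool axes in jig [[-0.005, -0.036, 0.999], [0.011, 0.999, 0.036], [-1.0, 0.011, -0.004]] q [ 1.3   0.56 -0.31  1.36  0.17  1.26  1.12]
shift tool [ 10.2 722.  359.5] rotvec tool to down [ 0.036 -0.005 -0.011]
```

```bash
python3 -m handwheel '-1 0 43 21 0.036 0 -0.01;-1 0 43 21 0 0 0;-1 0 43 21 0 0 0;-1 0 43 21 0 0 0;-1 0 43 21 0 0 0;-1 0 43 21 0 0 0;-1 0 43 21 0 0 0;-1 0 43 21 0 0 0;-1 0 43 21 0 0 0;-1 0 0 0 0 0 0'
python3 st.py "[-70,335,340]"
python3 - <<'E'
from h import *
print(camera_params('wrist')); cv2.imwrite('pics/w1.png',get_image('wrist'))
E
```

```text
clock: 2.15
eef_pos: [406.5, -177.7, 334.6]
tool_rot: [2.426, 1.558, 2.486]
force: [-0.5, -0.8, -0.2]
width: -0.1
t 2.15 tcp [ 406.5 -177.7  334.6] jig [-206.5   -0.5  334.6] F [-0.6 -0.7 -0.2] w -0.1
tool axes in jig [[-0.009, 0.047, 0.999], [0.009, 0.999, -0.047], [-1.0, 0.008, -0.009]] q [ 0.72  0.25 -0.46  1.9   0.12  1.03  0.27]
shift tool [ -3.8 341.6 120.5] rotvec tool to down [-0.047 -0.009 -0.008]
{'fx': 306.7765613395643, 'fy': 306.7765613395643, 'cx': 257.6316204857553, 'cy': 192.51010576319476, 'eye': array([ 403.39169683, -106.27402798,  470.1965108 ]), 'orientation': array([-0.27876315,  0.00820931,  0.06013213])}
```

View pics/w1.png

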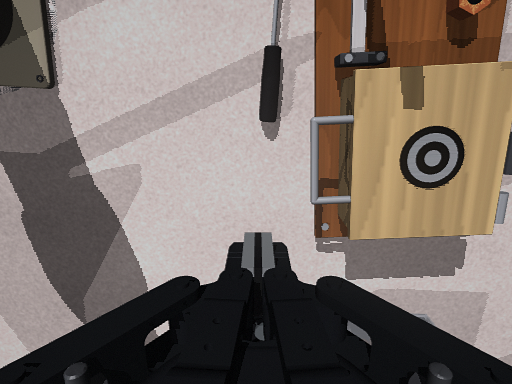

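```bash
cat > fit2.py <<'E'
from h import *
W={'fx':306.78,'fy':306.78,'cx':257.63,'cy':192.51,'eye':np.array([403.39,-106.27,470.2]),'orientation':np.array([-0.27876,0.00821,0.06013])}
T=camera_params('top')
p=np.array([[356,69],[350,239],[491,234],[315,119],[314,201]],float)
q=np.array([[-95,105,99],[-95,-105,99],[90,-105,99],[-140,50,93],[-140,-50,93]],float)
f=lambda j:(proj(W,J2W(j,q))-p).ravel()
r=least_squares(f,[611,-155,.1],x_scale=[1,1,.01]);print(r.x,f(r.x).reshape(-1,2).round(1))
E
python3 fit2.py
```

```text
[ 6.13959785e+02 -1.55004437e+02  1.04883995e-01] [[ 0.  -0.7]
 [-0.9  0.7]
 [ 1.   0.4]
 [-0.3  1. ]
 [ 0.2 -1.2]]
```

```bash
echo "[613.5,-155.0,0.105]">jig.txt
python3 -m handwheel '-1 0 40 15 -0.047 0 0;-1 0 43 15 0 0 0;-1 0 43 15 0 0 0;-1 0 43 15 0 0 0;-1 0 43 15 0 0 0;-1 0 43 15 0 0 0;-1 0 43 15 0 0 0;-1 0 43 15 0 0 0;-1 0 0 0 0 0 0'
python3 st.py "[-70,325,247]"
python3 - <<'E'
from h import *
print(camera_params('wrist')); cv2.imwrite('pics/w2.png',get_image('wrist'));cv2.imwrite('pics/s2.png',get_image('scene'))
E
```

```text
clock: 3.1
eef_pos: [500.9, 165.5, 327.4]
tool_rot: [3.014, 1.552, 3.067]
force: [-1.3, -0.5, 0.2]
width: 0.3
t 3.1 tcp [500.9 165.5 327.4] jig [-78.4 330.6 327.4] F [-1.4 -0.4  0.2] w 0.3
tool axes in jig [[-0.019, 0.052, 0.998], [0.003, 0.999, -0.052], [-1.0, 0.002, -0.019]] q [ 0.03  0.41 -0.58  1.71  0.24  1.11 -0.56]
shift tool [80.2 -5.3 10.2] rotvec tool to down [-0.052 -0.019 -0.003]
{'fx': 306.7765613395643, 'fy': 306.7765613395643, 'cx': 257.6316204857553, 'cy': 192.51010576319476, 'eye': array([499.52210986, 237.73530205, 462.55952638]), 'orientation': array([-0.28452956,  0.01773037,  0.05318774])}
```

View pics/w2.png

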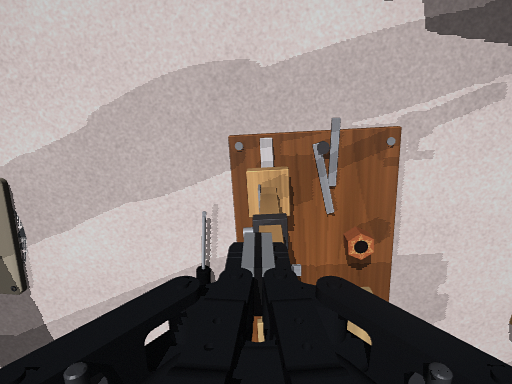

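```bash
python3 -m handwheel '-1 20 -2 8 -0.05 -0.02 0;-1 20 0 2 0 0 0;-1 20 0 0 0 0 0;-1 17 0 0 0 0 0;-1 0 0 0 0 0 0'
python3 st.py "[-70,299,247]"
python3 - <<'E'
from h import *
cv2.imwrite('pics/s3.png',cv2.resize(get_image('scene')[150:260,230:340],None,fx=5,fy=5))
E
```

```text
clock: 3.7
eef_pos: [511.6, 142.1, 245.7]
tool_rot: [-1.78, 1.558, -1.705]
force: [-0.5, -1.9, 0.2]
width: -0.0
t 3.7 tcp [511.6 142.1 245.7] jig [-70.2 306.1 245.7] F [-0.7 -1.8  0.2] w -0.0
tool axes in jig [[-0.003, 0.03, 1.0], [-0.012, 0.999, -0.03], [-1.0, -0.012, -0.003]] q [ 0.03  0.5  -0.54  1.83  0.33  0.91 -0.58]
shift tool [-1.2 -7.1  0.4] rotvec tool to down [-0.03  -0.003  0.012]
```

View pics/s3.png

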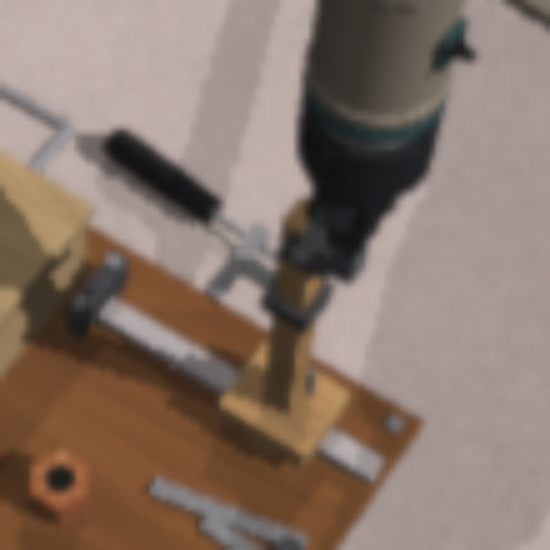

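```bash
python3 -m handwheel '-1 0 -6 0 -0.03 0 0.01;-1 0 -10 0 0 0 0;-1 0 -11 0 0 0 0;-1 0 -11 0 0 0 0;-1 0 -11 0 0 0 0;-1 0 -11 0 0 0 0;-1 0 -11 0 0 0 0;-1 0 -11 0 0 0 0;-1 0 -8 0 0 0 0;-1 0 0 0 0 0 0'
python3 st.py "[-70,187,247]"
python3 - <<'E'
from h import *
cv2.imwrite('pics/s4.png',cv2.resize(get_image('scene')[150:260,210:320],None,fx=5,fy=5))
E
```

```text
clock: 4.75
eef_pos: [523.2, 43.0, 250.2]
tool_rot: [-0.167, 1.567, -0.071]
force: [0.2, 0.5, 0.2]
width: 0.1
t 4.75 tcp [523.2  43.  250.2] jig [-69.  206.4 250.2] F [0.3 0.4 0.2] w 0.1
tool axes in jig [[0.004, 0.009, 1.0], [-0.001, 1.0, -0.009], [-1.0, -0.001, 0.004]] q [ 0.24  0.48 -0.55  1.84  0.31  0.9  -0.36]
shift tool [  3.2 -19.4  -0.8] rotvec tool to down [-0.009  0.004  0.001]
```

View pics/s4.png

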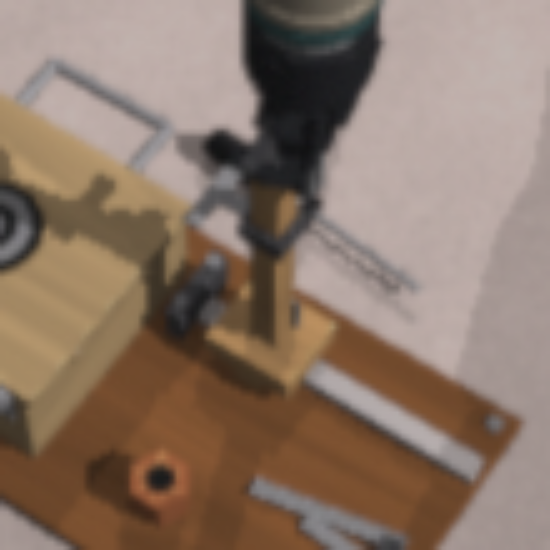

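Nearly there; the sled is just short of the stop. Push on gently.

```bash
python3 -m handwheel '-1 0 -6 0 0 0 0;-1 0 -6 0 0 0 0;-1 0 -6 0 0 0 0;-1 0 -4 0 0 0 0'
python3 st.py "[-70,187,247]"
python3 -m handwheel '-1 0 -4 0 0 0 0;-1 0 -3 0 0 0 0;-1 0 -3 0 0 0 0;-1 0 -3 0 0 0 0'
python3 st.py "[-70,187,247]"
```

```text
clock: 5.2
eef_pos: [525.4, 22.6, 250.4]
tool_rot: [0.316, 1.566, 0.416]
force: [-0.8, 3.4, -1.3]
width: 0.0
t 5.2 tcp [525.4  22.6 250.4] jig [-69.  185.9 250.4] F [-0.4  3.4 -1.3] w 0.0
tool axes in jig [[0.005, 0.005, 1.0], [0.001, 1.0, -0.005], [-1.0, 0.001, 0.005]] q [ 0.28  0.48 -0.55  1.84  0.31  0.9  -0.31]
shift tool [ 3.4  1.1 -1.1] rotvec tool to down [-0.005  0.005 -0.001]
clock: 5.6
eef_pos: [525.4, 22.8, 250.6]
tool_rot: [1.306, 1.549, 1.415]
force: [-0.6, 8.0, -1.6]
width: 0.1
t 5.6 tcp [525.4  22.8 250.6] jig [-69.  186.1 250.6] F [ 0.2  8.  -1.6] w 0.1
tool axes in jig [[0.006, -0.004, 1.0], [0.021, 1.0, 0.004], [-1.0, 0.021, 0.006]] q [ 0.3   0.48 -0.56  1.84  0.3   0.9  -0.28]
shift tool [ 3.7  0.8 -1. ] rotvec tool to down [ 0.004  0.006 -0.021]
```

```bash
python3 -m handwheel '-1 0 0 0 0 0 0;-1 0 10 0 0 0 0;-1 0 15 0 0 0 0;-1 -20 10 0 0 0 -0.02;-1 -35 0 0 0 0 0;-1 -35 0 0 0 0 0;-1 -20 0 0 0 0 0;-1 0 0 0 0 0 0'
python3 st.py "[-140,0,330]"
python3 - <<'E'
from h import *
cv2.imwrite('pics/s5.png',cv2.resize(get_image('scene')[150:260,210:320],None,fx=5,fy=5))
E
```

```text
clock: 6.4
eef_pos: [519.3, 61.8, 365.0]
tool_rot: [-0.9, 1.566, -0.789]
force: [0.8, 0.5, -1.1]
width: -0.2
t 6.4 tcp [519.3  61.8 365. ] jig [-70.9 225.5 365. ] F [ 0.9  0.4 -1.1] w -0.2
tool axes in jig [[0.003, -0.006, 1.0], [-0.004, 1.0, 0.006], [-1.0, -0.004, 0.003]] q [ 0.25  0.36 -0.6   1.68  0.22  1.17 -0.29]
shift tool [  35.7 -225.   -70.6] rotvec tool to down [0.006 0.003 0.004]
```

View pics/s5.png

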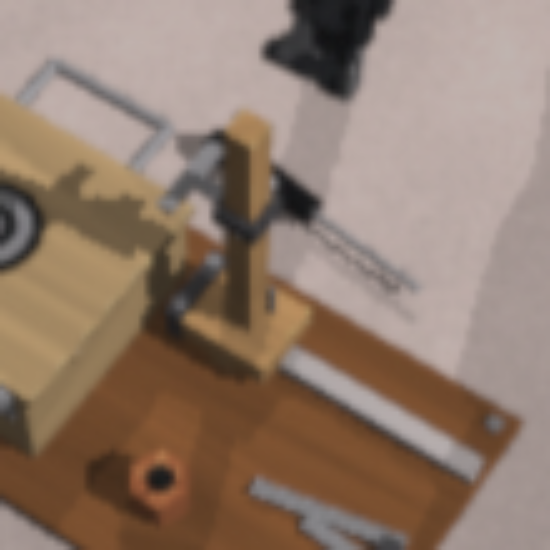

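```bash
python3 -m handwheel '-0.2 0 -40 -12 0 0 0;-0.2 0 -40 -12 0 0 0;-0.2 0 -40 -12 0 0 0;-0.2 5 -40 -12 0 0 0;-0.2 10 -35 -12 0 0 0;-0.2 10 -30 -11 0 0 0;-0.2 0 0 0 0 0 0'
python3 st.py "[-140,0,170]"
python3 - <<'E'
from h import *
print(camera_params('wrist'),camera_params('wrist')['eye']-ctrl.read_state()['eef_pos']); cv2.imwrite('pics/w3.png',get_image('wrist'));cv2.imwrite('pics/s6.png',get_image('scene'))
cv2.imwrite('pics/t6.png',get_image('top'))
E
```

```text
clock: 7.15
eef_pos: [467.6, -174.6, 329.2]
tool_rot: [-3.125, 1.559, -3.006]
force: [-0.6, -0.2, -0.5]
width: 33.9
t 7.15 tcp [ 467.6 -174.6  329.2] jig [-147.1   -4.2  329.2] F [-0.6 -0.2 -0.5] w 33.9
tool axes in jig [[-0.012, -0.014, 1.0], [-0.0, 1.0, 0.014], [-1.0, -0.0, -0.012]] q [ 0.68  0.35 -0.53  1.78  0.2   1.07  0.2 ]
shift tool [159.1   4.1   9.1] rotvec tool to down [ 0.014 -0.012  0.   ]
{'fx': 306.7765613395643, 'fy': 306.7765613395643, 'cx': 257.6316204857553, 'cy': 192.51010576319476, 'eye': array([ 460.63471101, -102.38352969,  464.24422536]), 'orientation': array([-0.28720538,  0.01098824,  0.11860728])} [ -7.01277895  72.2212663  135.03340683]
```

View pics/w3.png

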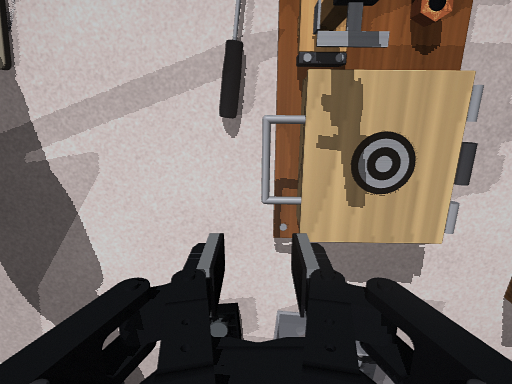

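Run:
```python
import cv2
a=cv2.imread('pics/w3.png')[0:75,270:410]; cv2.imwrite('pics/w3c.png',cv2.resize(a,None,fx=5.5,fy=5.5,interpolation=2))
a=cv2.imread('pics/s6.png')[160:230,230:300]; cv2.imwrite('pics/s6c.png',cv2.resize(a,None,fx=8,fy=8,interpolation=2))
a=cv2.imread('pics/t6.png')[170:220,215:305]; cv2.imwrite('pics/t6c.png',cv2.resize(a,None,fx=8,fy=8,interpolation=2))
```

```text
(no output)
```

View pics/w3c.png

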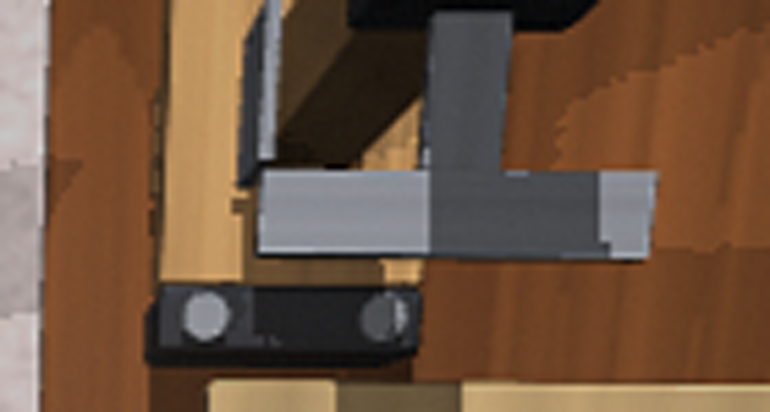

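View pics/s6c.png

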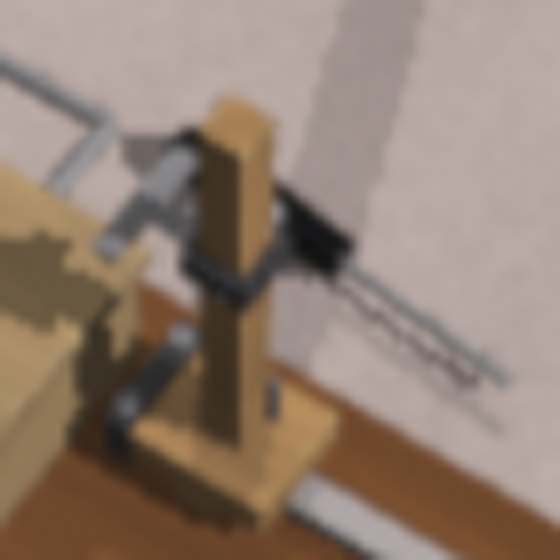

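View pics/t6c.png

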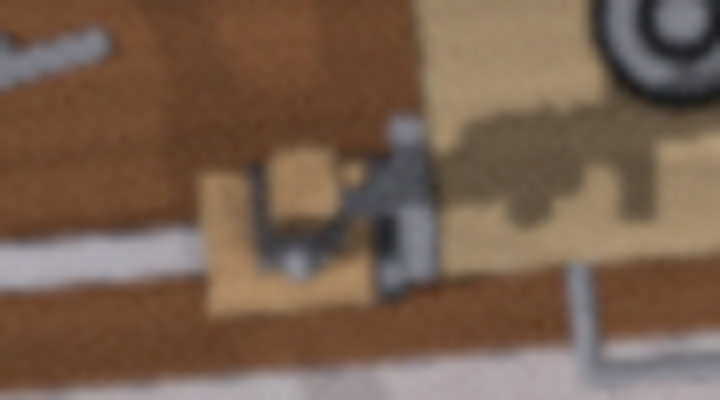

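```bash
cat > fit3.py <<'E'
from h import *
W={'fx':306.7766,'fy':306.7766,'cx':257.6316,'cy':192.5101,'eye':np.array([460.63,-102.38,464.24]),'orientation':np.array([-0.287205,0.010988,0.118607])}
T=camera_params('top');S=camera_params('scene')
p=np.array([[308,69.3],[475,71],[300,242],[441,243],[266,119],[266,200.5]],float)
q=np.array([[-95,105,99],[90,105,99],[-95,-105,99],[90,-105,99],[-140,50,93],[-140,-50,93]],float)
pe=np.array([[316.9,46.3],[387.6,46.8]])
def f(v):
    h=v[3];Q=np.array([[-100,115,h],[-40,115,h]])
    return np.r_[(proj(W,J2W(v,q))-p).ravel(),(proj(W,J2W(v,Q))-pe).ravel()]
r=least_squares(f,[613,-155,.1,180],x_scale=[1,1,.01,1]);v=r.x;print(v,f(v).reshape(-1,2).round(1))
for h in (160,170,180,190,200):
    Q=np.array([[-100,115,h],[-40,115,h]])
    print(h,'w',proj(W,J2W(v,Q)).round(1).tolist(),'s',proj(S,J2W(v,Q)).round(1).tolist(),'t',proj(T,J2W(v,Q)).round(1).tolist())
print(proj(S,J2W(v,q)).round(1).tolist(),proj(S,J2W(v,[-70,165,269])))
E
python3 fit3.py
```

```text
[ 6.13757028e+02 -1.55480964e+02  1.11215426e-01  1.80399552e+02] [[-0.2 -0.2]
 [ 0.8 -0.8]
 [-0.9  0.2]
 [ 0.9  0.8]
 [ 0.3  0.4]
 [-0.9 -0.3]
 [-0.4  0.2]
 [ 0.3  0.1]]
160 w [[312.7, 50.3], [378.9, 50.8]] s [[251.3, 180.4], [240.7, 193.0]] t [[269.0, 204.0], [267.1, 184.4]]
170 w [[314.5, 48.5], [383.2, 48.9]] s [[251.2, 178.7], [240.6, 191.4]] t [[269.2, 203.7], [267.3, 184.0]]
180 w [[316.5, 46.5], [387.7, 47.0]] s [[251.2, 177.0], [240.5, 189.7]] t [[269.5, 203.5], [267.6, 183.6]]
190 w [[318.6, 44.4], [392.5, 44.9]] s [[251.2, 175.2], [240.4, 187.9]] t [[269.7, 203.3], [267.8, 183.2]]
200 w [[320.9, 42.1], [397.8, 42.6]] s [[251.1, 173.4], [240.3, 186.2]] t [[270.0, 203.0], [268.0, 182.8]]
[[248.3, 190.1], [215.4, 229.6], [200.3, 162.4], [166.1, 198.5], [242.9, 174.9], [220.2, 162.0]] [[258.74337072 174.49685841]]
```

```bash
echo "[613.8,-155.3,0.109]">jig.txt
python3 -m handwheel '-0.2 30 3 7 0.012 -0.012 0;-0.2 35 0 0 0 0 0;-0.2 35 0 0 0 0 0;-0.2 35 0 0 0 0 0;-0.2 35 0 0 0 0 0;-0.2 25 0 0 0 0 0;-0.2 0 0 0 0 0 0'
python3 st.py "[-140,0,82]"
python3 - <<'E'
from h import *
cv2.imwrite('pics/w4.png',get_image('wrist'))
E
```

```text
clock: 8.0
eef_pos: [486.8, -149.6, 133.1]
tool_rot: [0.213, 1.552, 0.348]
force: [-1.8, -0.2, 0.4]
width: 34.3
t 8.0 tcp [ 486.8 -149.6  133.1] jig [-125.6   19.5  133.1] F [-1.8  0.   0.4] w 34.3
tool axes in jig [[0.018, -0.027, 0.999], [0.004, 1.0, 0.026], [-1.0, 0.004, 0.018]] q [ 0.53  0.61 -0.41  2.01  0.41  0.58 -0.02]
shift tool [ 50.8 -19.3 -15.8] rotvec tool to down [ 0.026  0.018 -0.004]
```

View pics/w4.png

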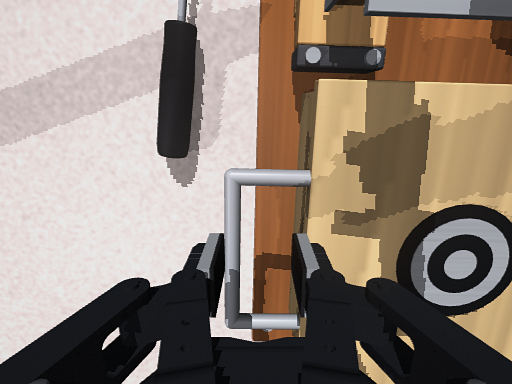

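```bash
python3 -m handwheel '-0.2 0 -10 -8 0.026 0.018 0;-0.2 0 -9 -8 0 0 0;-0.2 0 0 0 0 0 0'
python3 st.py "[-140,0,82]"
```

```text
clock: 8.35
eef_pos: [476.2, -171.0, 138.0]
tool_rot: [0.168, 1.564, 0.279]
force: [0.4, -0.7, 0.5]
width: 34.3
t 8.35 tcp [ 476.2 -171.   138. ] jig [-138.5   -0.7  138. ] F [ 0.3 -0.7  0.5] w 34.3
tool axes in jig [[0.007, -0.001, 1.0], [0.001, 1.0, 0.001], [-1.0, 0.001, 0.007]] q [ 0.57  0.6  -0.41  2.01  0.4   0.6   0.  ]
shift tool [56.   0.6 -1.9] rotvec tool to down [ 0.001  0.007 -0.001]
```

```bash
python3 -m handwheel '-0.2 12 0 -2 0 0.007 0;-0.2 12 0 0 0 0 0;-0.2 12 0 0 0 0 0;-0.2 10 0 0 0 0 0;-0.2 8 0 0 0 0 0;-0.2 0 0 0 0 0 0'
python3 st.py "[-140,0,82]"
python3 - <<'E'
from h import *
cv2.imwrite('pics/w5.png',get_image('wrist'))
E
```

```text
clock: 8.95
eef_pos: [474.7, -172.2, 80.5]
tool_rot: [0.099, 1.569, 0.207]
force: [-0.2, -0.8, -0.0]
width: 33.8
t 8.95 tcp [ 474.7 -172.2   80.5] jig [-140.1   -1.7   80.5] F [-0.2 -0.8 -0. ] w 33.8
tool axes in jig [[0.002, 0.001, 1.0], [0.0, 1.0, -0.001], [-1.0, 0.0, 0.002]] q [ 0.51  0.69 -0.33  2.04  0.47  0.47 -0.06]
shift tool [-1.5  1.7  0.1] rotvec tool to down [-0.001  0.002 -0.   ]
```

View pics/w5.png

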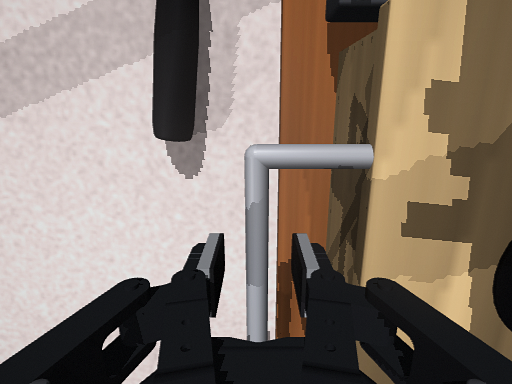

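The bar runs centrally between the fingers at column ~257; one finger is inside the loop. Close.

```bash
python3 -m handwheel '-1 0 0 0 0 0 0;-1 0 0 0 0 0 0;-1 0 0 0 0 0 0;-1 0 0 0 0 0 0;-1 0 0 0 0 0 0;-1 0 0 0 0 0 0'
python3 st.py "[-140,0,82]"
```

```text
clock: 9.6
eef_pos: [474.3, -172.0, 81.4]
tool_rot: [-0.017, 1.57, 0.091]
force: [0.2, 0.6, -3.6]
width: 7.9
t 9.6 tcp [ 474.3 -172.    81.4] jig [-140.5   -1.5   81.4] F [ 0.3  0.6 -3.6] w 7.9
tool axes in jig [[0.001, 0.0, 1.0], [-0.0, 1.0, -0.0], [-1.0, -0.0, 0.001]] q [ 0.51  0.69 -0.33  2.05  0.47  0.47 -0.06]
shift tool [-0.6  1.5  0.5] rotvec tool to down [-0.     0.001  0.   ]
```

```bash
python3 -m handwheel '-1 -8 0 0 0 0 0;-1 -11 0 1 0 0 0;-1 -11 0 1 0 0 0;-1 -11 0 2 0 0 0;-1 -11 0 2 0 0 0;-1 -11 0 3 0 0 0;-1 -6 0 2 0 0 0;-1 0 0 0 0 0 0'
cat >> st.py <<'E'
print('handle est z',(p[2]+11*M[2,0]*-1 if 0 else p[2]-11*M[2,0]).round(1))
E
python3 st.py "[-113,0,190]"
```

```text
clock: 10.4
eef_pos: [486.7, -170.6, 157.5]
tool_rot: [-0.016, 1.566, 0.093]
force: [1.2, -0.1, -6.6]
width: 7.9
t 10.4 tcp [ 486.7 -170.6  157.5] jig [-128.1   -1.4  157.5] F [ 1.2 -0.2 -6.6] w 7.9
tool axes in jig [[0.004, 0.0, 1.0], [-0.0, 1.0, -0.0], [-1.0, -0.0, 0.004]] q [ 0.57  0.58 -0.43  1.97  0.38  0.66  0.02]
shift tool [-32.5   1.4  15.2] rotvec tool to down [-0.     0.004  0.   ]
handle est z 168.5
```

```bash
python3 -m handwheel '-1 -9 0 3.5 0 0 0;-1 -9 0 4 0 0 0;-1 -8 0 4 0 0 0;-1 -5 0 2.5 0 0 0;-1 0 0 0 0 0 0;-1 0 0 0 0 0 0'
python3 st.py "[-113,0,189.6]"
python3 - <<'E'
from h import *
print(camera_params('wrist')); cv2.imwrite('pics/w6.png',get_image('wrist'));a=get_image('scene');cv2.imwrite('pics/s7.png',a)
cv2.imwrite('pics/s7c.png',cv2.resize(a[140:230,180:300],None,fx=6,fy=6,interpolation=2))
E
```

```text
clock: 11.0
eef_pos: [500.3, -169.1, 190.1]
tool_rot: [0.382, 1.569, 0.491]
force: [1.5, -0.7, -7.4]
width: 8.1
t 11.0 tcp [ 500.3 -169.1  190.1] jig [-114.4   -1.4  190.1] F [ 1.4 -0.9 -7.4] w 8.1
tool axes in jig [[0.002, 0.0, 1.0], [0.001, 1.0, -0.0], [-1.0, 0.001, 0.002]] q [ 0.58  0.55 -0.46  1.9   0.34  0.76  0.04]
shift tool [0.5 1.4 1.4] rotvec tool to down [-0.     0.002 -0.001]
handle est z 201.1
{'fx': 306.7765613395643, 'fy': 306.7765613395643, 'cx': 257.6316204857553, 'cy': 192.51010576319476, 'eye': array([492.05273799, -97.16367912, 325.18676985]), 'orientation': array([-0.28630767, -0.00286682,  0.10908399])}
```

View pics/w6.png

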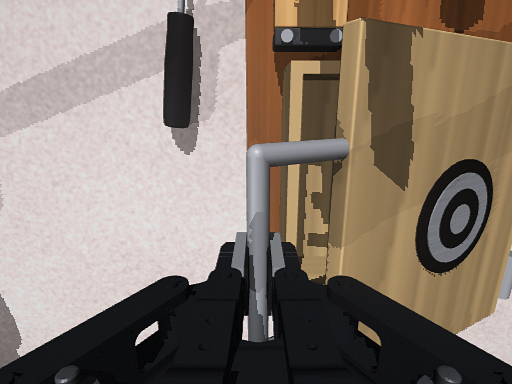

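View pics/s7c.png

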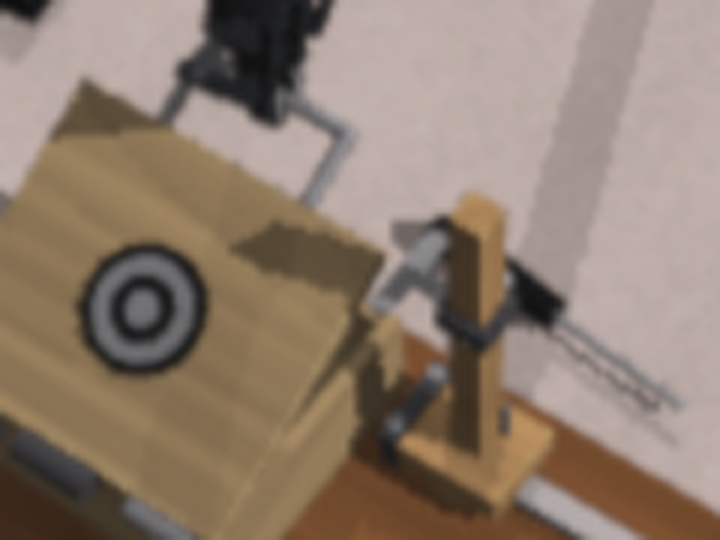

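```bash
cat > fit4.py <<'E'
exec(open('fit3.py').read().split("r=least")[0])
def f2(u):
    W2=dict(W);W2['eye']=W['eye']+[0,0,u[4]];v=u
    h=v[3];Q=np.array([[-100,115,h],[-40,115,h]])
    return np.r_[(proj(W2,J2W(v,q))-p).ravel(),(proj(W2,J2W(v,Q))-pe).ravel()]
r=least_squares(f2,[613,-155,.1,180,0],x_scale=[1,1,.01,1,1]);print(r.x,r.fun.reshape(-1,2).round(1))
j=[613.8,-155.3,.109]
V={'fx':306.7766,'fy':306.7766,'cx':257.6316,'cy':192.5101,'eye':np.array([492.05,-97.16,325.19]),'orientation':np.array([-0.286308,-0.002867,0.109084])}
for th in (.45,.47,.49,.51,.53):
    L=np.array([[-185,105,6],[-185,105,-6],[-185,-105,6],[-230,50,0]]);c,s=np.cos(th),np.sin(th)
    P=np.c_[90+c*L[:,0]+s*L[:,2],L[:,1],93-s*L[:,0]+c*L[:,2]]
    print(th,93+185*s,proj(V,J2W(j,P)).round(1).tolist(),proj(S,J2W(j,P[:2])).round(1).tolist())
print(proj(V,J2W(j,[[-100,115,180],[-40,115,180],[-70,165,269]])))
import cv2
a=cv2.imread('pics/w6.png')[0:60,310:390]; cv2.imwrite('pics/w6c.png',cv2.resize(a,None,fx=9,fy=9,interpolation=2))
E
python3 fit4.py
```

```text
[ 6.14146664e+02 -1.55459371e+02  1.11799787e-01  1.81558483e+02
  1.79559704e+00] [[-0.2  0. ]
 [-0.  -0.6]
 [-0.7 -0.4]
 [ 0.5  0.2]
 [ 0.6  0.4]
 [-0.6 -0.7]
 [-0.1  0.4]
 [ 0.3  0.3]]
0.45 173.46862381057758 [[352.1, 19.2], [333.8, 25.3], [322.6, 398.2], [251.2, 152.9]] [[244.1, 181.3], [245.1, 182.1]]
0.47 176.78396279512765 [[358.7, 17.2], [339.0, 23.5], [326.6, 403.1], [255.9, 154.5]] [[243.8, 181.1], [244.8, 181.8]]
0.49 180.06578931166422 [[365.6, 15.1], [344.6, 21.6], [330.8, 408.2], [261.1, 156.1]] [[243.4, 180.9], [244.5, 181.5]]
0.51 183.31279067333787 [[373.1, 12.9], [350.6, 19.7], [335.2, 413.4], [266.8, 157.8]] [[243.1, 180.7], [244.2, 181.3]]
0.53 186.52366812289668 [[381.1, 10.6], [357.0, 17.7], [339.9, 418.6], [273.1, 159.6]] [[242.7, 180.6], [243.9, 181.1]]
[[ 292.17612888   -8.57919774]
 [ 436.98265422   -8.42141799]
 [ 754.76780295 -990.78045536]]
```

View pics/w6c.png

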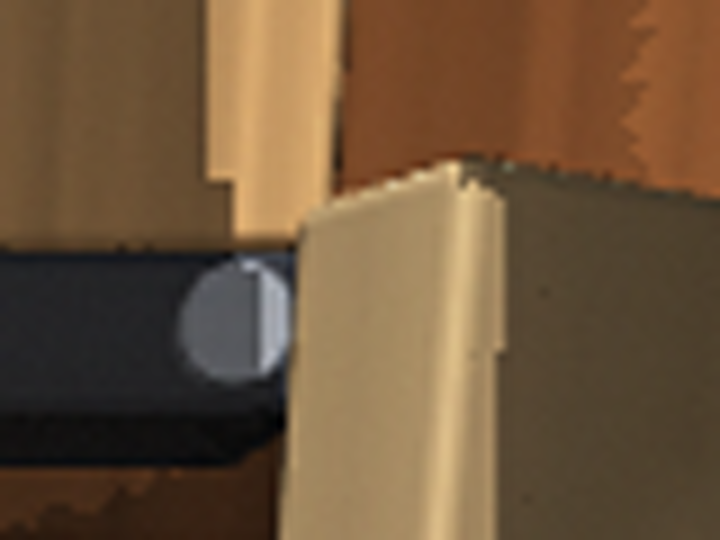

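Run:
```python
import cv2
a=cv2.imread('pics/w4.png')[0:90,290:400]; cv2.imwrite('pics/w4c.png',cv2.resize(a,None,fx=6.6,fy=6.6,interpolation=2))
```

```text
(no output)
```

View pics/w4c.png

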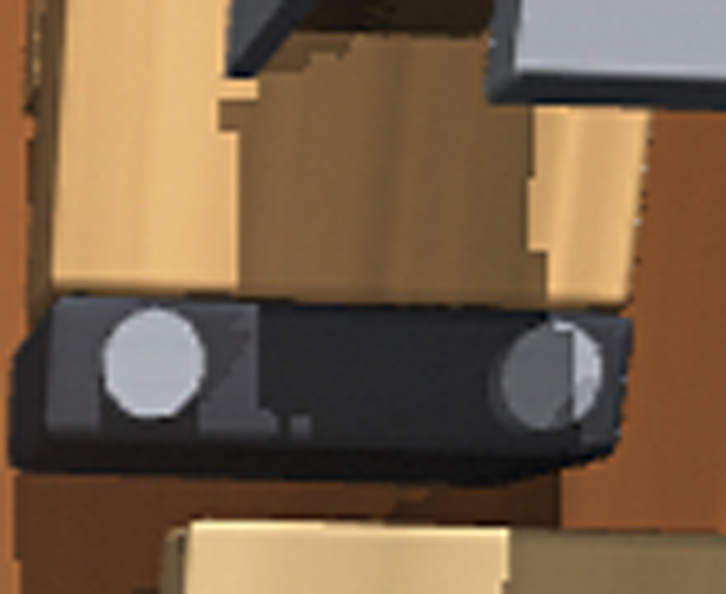

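```bash
cat > fit5.py <<'E'
exec(open('fit3.py').read().split("r=least")[0])
C=np.array([[0,.2825,-.9593],[0,.9593,.2825],[1,0,0]])
M=R.from_euler('xyz',[.213,1.552,.348]).as_matrix()
B=dict(W);B['eye']=np.array([486.8,-149.6,133.1])+M@[-135.03,72.19,-.33];B['orientation']=R.from_matrix(M@C).as_euler('xyz')
pb=np.array([[318.5,79.1],[232,176.5],[232.,321.]])
qb=np.array([[-95,105,99],[-140,50,93],[-140,-50,93]],float)
pt=np.array([[367.6,10.6],[363.9,15.6]])
def fb(v):
    h=v[3];Q=np.array([[-100,115,h+2],[-100,115,h-2]])
    return np.r_[(proj(B,J2W(v,qb))-pb).ravel(),(proj(B,J2W(v,Q))-pt).ravel()]
r=least_squares(fb,[613,-155,.1,180],x_scale=[1,1,.01,1]);print(r.x,r.fun.reshape(-1,2).round(1))
g=lambda u:np.r_[f(u[:4]),fb(np.r_[u[4:7],u[3]])]
r=least_squares(g,[613,-155,.1,180,613,-155,.1],x_scale=[1,1,.01,1,1,1,.01]);print(r.x,r.fun.reshape(-1,2).round(1))
E
python3 fit5.py
```

```text
[ 6.12958055e+02 -1.55851855e+02  1.09648027e-01  1.78784551e+02] [[-0.3 -0.7]
 [ 0.2  0.4]
 [-0.2 -0.1]
 [ 0.9  0.4]
 [-0.8 -0.2]]
[ 6.13858993e+02 -1.55416122e+02  1.10400899e-01  1.79021788e+02
  6.12938303e+02 -1.55863997e+02  1.10045642e-01] [[-0.  -0.3]
 [ 0.9 -0.7]
 [-0.9  0.1]
 [ 1.   0.9]
 [ 0.4  0.3]
 [-0.9 -0.4]
 [-0.4  0.3]
 [-0.1  0.3]
 [-0.4 -0.6]
 [ 0.1  0.5]
 [-0.2  0. ]
 [ 1.   0.4]
 [-0.8 -0.3]]
```

```bash
python3 -m handwheel '-1 0 0 0 0 0 0;-1 0 0 0 0 0 0;-1 0 0 0 0 0 0;-1 0 0 0 0 0 0;-1 0 0 0 0 0 0;-1 0 0 0 0 0 0'
python3 st.py; python3 -m handwheel '-1 0 0 0 0 0 0;-1 0 0 0 0 0 0;-1 0 0 0 0 0 0'; python3 st.py
```

```text
clock: 11.7
eef_pos: [499.7, -169.2, 189.1]
tool_rot: [1.207, 1.569, 1.316]
force: [1.5, 0.2, -7.5]
width: 7.5
t 11.7 tcp [ 499.7 -169.2  189.1] jig [-114.9   -1.4  189.1] F [ 1.5  0.1 -7.5] w 7.5
tool axes in jig [[0.0, 0.0, 1.0], [0.001, 1.0, -0.0], [-1.0, 0.001, 0.0]] q [ 0.58  0.55 -0.45  1.9   0.34  0.76  0.04]
handle est z 200.1
clock: 12.0
eef_pos: [499.7, -169.1, 189.1]
tool_rot: [1.234, 1.569, 1.343]
force: [1.6, -0.5, -8.1]
width: 7.8
t 12.0 tcp [ 499.7 -169.1  189.1] jig [-114.9   -1.3  189.1] F [ 1.5 -0.7 -8.1] w 7.8
tool axes in jig [[0.0, 0.0, 1.0], [0.001, 1.0, -0.0], [-1.0, 0.001, 0.0]] q [ 0.58  0.55 -0.45  1.9   0.34  0.76  0.04]
handle est z 200.1
```

```bash
python3 -c "
from cell import ctrl
print(ctrl.finish_job())
s=ctrl.read_state();print(s['clock'],s['eef_pos'],s['width'],s['force'])"
```

```text
the job is handed in; nothing more can be done
None
the job is handed in; nothing more can be done
```

The gauge is against its stop and the gripper is holding the lid up with its front edge level with the pointer, as far as I can measure. I handed the job in at 12.0 s; no verdict is reported.

- **Gauge:** I pushed it by the top of its post with closed fingers, above the pointer's collar. It stopped dead with the push at 8 N, and pictures afterwards showed it at the stop.
- **Lid:** I gripped the handle bar and raised the lid along its arc to about 0.49 rad. From how far the arm rose, the front edge is at about 179.6 mm.
- **Pointer:** The wrist pictures put it between 178.8 and 181.6 mm, depending on the view and fit. That is within about 2 mm of the lid's edge, against the 7 mm allowed.
- **Last readings:** The arm held the same pose over the last 0.3 s. The fingers were closed on the bar at 7.8 mm with about 8 N of lid load. This is a little under the bar's 10 mm, but the lid stayed up.

**Less certain:** In the last wrist picture the lid's corner was about 3 to 4 pixels from where I predicted it. A 1–2 mm error in the board's position would explain that. The pointer was just out of view by then, so I could not compare it directly with the lid's edge in one close picture.

I did not touch any loose item. I did not measure their positions again at the end, though those in view had not visibly moved.

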